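# Fit the second hammer-head bolt of a strut bracket

### The job

The angle bracket on the slotted strut hangs on one bolt and has swung askew: fit the loose hammer-head bolt in its empty slot, nudging the bracket over (the bolt's head in its slot can do it) until the head drops through between the lips of the strut. Press it down gently against its spring, turn it a quarter turn clockwise (seen from above) so that its grip stands square across the strut like the other bolt's, and let it rise until the lips sit in the grooves of its head. Then, still holding it, pull it straight up with about 15 N to prove that it has caught, never loading anything with more than 40 N nor shifting the other things on the bench, and let go.

Things in the scene. Friction and masses are not known exactly. Their poses are not given: they have to be found in the camera images.
- bolt: Loose hammer-head bolt, 66 mm tall, 0.18 kg, standing on its head on the bench. Origin: centre of the head's underside; z up the 12 mm stud; x along head and grip. Steel head 34.6 (x) x 19 mm, 9.5 thick, lower edges bevelled 0.7 mm, the same after half a turn. Two corners are cut off: under the lips it turns clockwise only (from above) and hits the channel walls about 5 degrees past square.
- bolt_grip (a point): Point to pinch on the bolt: on its axis, 54 mm above the head's underside, in the upper half of the upright black bar grip. The bar is 46 mm long (along the bolt's x, parallel to the head), 12 mm thick (pinch it across this), from 35 to 65 mm above the head's underside. Fingertips must stay clear of the cup below the bar.
- bolt_cup (a point): Centre of the underside of the spring cup, a steel collar 34 mm across, 9 mm high, sliding on the stud; 18.5 mm above the head's underside when free. It stops on the bracket and is pushed up the stud against a spring: 5 N to start, 9.6 N at 4 mm, solid at 5.8 mm (12 N). The bolt can turn under the lips from 4 mm on.
- strut: Slotted steel strut (C-channel) fixed on the bench, open side up, 41 mm wide and high, 340 mm long plus end cleats. Origin: middle of its underside; x along it, z up. Slot 22 mm wide along its centre line, 36 mm between the walls inside, floor 2.5 mm thick. A like bolt is fitted at x = -35 mm, its grip across the strut. Do not load strut or bracket by more than 40 N.
- lips (a point): Strut's centre line at the lower edges of its turned-down lips, 33 mm above its underside, 70 mm from the fitted bolt along the strut's x. The bracket's empty slot (38 x 21.4 mm, right through, centre 70 mm from that bolt) belongs over it. Lip edges 2.5 mm thick, 11 to 13.5 mm off the line; they fit two grooves 2.5 deep in the head's top: the bolt's origin is then 26 mm above the strut's underside; it turns at 23.5 or lower.
- fitted_bolt: Like bolt already locked in the strut, grip across it, with the yellow-zinc angle bracket it holds. Origin on its axis at the bracket's top face, 46 mm above the bench; axes as the strut's. Bracket plate 41 mm wide, 5 thick, from 28 mm behind the axis (leg 46 mm high) to 110 beyond. It swivels on this bolt (2 N at the slot) and was left up to 8 degrees off the strut, either way; this angle is not measured.
- screw_box: Bystander: red card box 102x64x45 mm; origin at the centre of its underside. Leave it where it is.
- blue_box: Bystander: blue card box 72x51x35 mm; origin at the centre of its underside. Leave it where it is.
- duct_tape: Bystander: grey tape roll 100 mm across, 48 mm high; origin at the centre of its underside. Leave it where it is.
- notebook: Bystander: black notebook 148x110x16 mm; origin at the centre of its underside. Leave it where it is.
- marker: Bystander: black and white marker pen 135 mm long; origin at the centre of its underside. Leave it where it is.
- tags: Bystander: block of buff tags 95x48x19 mm; origin at the centre of its underside. Leave it where it is.
Things that resemble listed ones, but are neither listed nor needed, are in the scene too. What is shaped like the bolt but green is not meant.

How it is judged:
By the outcome, as a careful person would: the job done as asked, in the order asked, and still so for the second after the job is handed in, with the robot touching nothing.
It also fails if it takes over 72 s, if anything falls off the work surface, if the arm or the gripper's body presses on something with over 40 N, if the wrist force passes 120 N, or if a joint passes its speed limit or range.

### The arm

A 7-joint arm with a two-finger parallel gripper is mounted at the origin on a cart in front of the work surface, level with it; the furniture and walls round the work are solid. World frame = base frame: x ahead of the robot, y to its left, z up, the work surface at z = 0. Lengths are in m, angles in rad, forces in N, time in s.
With the tool pointing down it reaches from about 0.425 to 0.95 m from the base axis. Payload 4.7 kg.
Tool frame: the origin (TCP) lies at the very end of the fingers, on their centre line; the grasp point (between the pads) lies 19 mm behind it; z points along the fingers, y is the direction in which the jaws open and shut (so a half turn about z gives the same grasp; the last joint's range is limited). The gripper opens to 85 mm and grips with 20 to 120 N. Pads are 22 mm wide; open, the fingers measure 114 mm over their backs; the gripper's body (76 mm by 85 mm) begins 54 mm behind the grasp point. The pads swing forward as they close: fully open they stand 13 mm farther back than shut.
Start: joints at [1.255, 0.469, -0.049, 1.532, 0.024, 1.141, -0.082], TCP at [0.191, -0.647, 0.231] pointing down, gripper open.
Joint ranges: [-2.59, 2.59], [-0.33, 1.99], [-1.39, 1.29], [0.1, 2.45], [-1.04, 4.18], [0.21, 1.99], [-2.66, 2.66]. Speed limits (rad/s): [2.57, 2.57, 3.14, 3.14, 3.14, 3.14, 3.14].

### API

Orientations are given as a rotation vector (axis times angle).
In Python, from workcell import arm, vision, job gives the robot as it stands. The module is installed in compiled form; this text tells all that it offers.
- The arm moves only by the tool drive_tool, never from a script. Its argument "rows" is one flat list of numbers, 7 for each row, row after row: the shift along the world's x, y, z in cm, then the turn, a rotation vector about the world's x, y, z in degrees, then the opening, from -1 (shut) to 1 (fully open), so that 0 is half open. In form: [x, y, z, rx, ry, rz, claw, x, y, z, rx, ry, rz, claw, ...]. A call has 1 to 20 rows; each row shifts and turns the commanded pose from where the row before left it; what a row does not reach is not made up. A row lasts 1/8 s, in which the tool goes at most 62.5 mm and 10.7 degrees, less where a joint would pass 70% of its speed; a pose out of reach is approached as far as the arm can. A call is refused whole if a number of a shift passes 6.25 or a number of a turn 10.7, either way. A call with a gripper value outside its range is refused whole. The fingers move at their own pace and stop on an object; "squeeze" is the grip in N (left out, the last holds). Time passes only in rows, so rows that do not move let the fingers close. It gives the time, the measured TCP pose, the force and the opening at its end, in the units of the state.
- arm.get_obs(): the state, without advancing time (a new reading comes with each control period).
- vision.capture(name): name is "scene" or "top" or "wrist"; returns a dict with "img" (384x512x3 uint8, blue, green, red), "depth" (384x512 float32, m along the optical axis (not along the pixel's ray), 0 where there is no reading), "fx", "fy", "cx", "cy" (pixels), "rvec" (rotation vector, rad) and "tvec" (3), from world to camera coordinates, as OpenCV has them. Camera axes: x right, y down, z forward; pixel columns grow to the right and rows downward; lengths in m; the calibration is good to about 2 mm. The wrist camera is an equidistant fisheye: a pixel r from the principal point sees the ray r / f radians off the axis. A picture is of the moment at which its call begins.
- job.job_done(): hands the job in, once; it reports no verdict.
The state is a dict: "time": time; "joint_positions": joint angles; "joint_velocities": joint speeds; "joint_torque": joint torques, N m; "tcp_pos": TCP position; "orientation": TCP orientation; "ft_force": force on the tool from outside, world axes, zero at the start; "ft_torque": the same for the moment, N m; "width": finger opening in m.
Only numpy, scipy, OpenCV 4.12 (cv2) and the standard library are available. Lean on these libraries where they do the work, as an engineer would, in place of code of your own. Each camera call takes 0.05 s, during which the arm holds its last target. There are 200 camera calls.

## Working session

There is one attempt and no reset: what is moved stays moved. The work goes in short steps, Python scripts to look and compute and a tool call to move; the robot and the scene stay as the last step left them, time stands still between calls to the robot, and variables do not carry over. Pictures are saved under pics/ and viewed, about 8 in all and at most 12, crops included, and the job is handed in when it is done.

Besides the shell and the picture viewer there is one more tool, called as name(argument=value, ...), one argument or row to a line, values as JSON. drive_tool: Moves the arm, as the interface text tells. Its arguments: {"type":"object","properties":{"rows":{"type":"array","items":{"type":"number"}},"squeeze":{"type":"number"}},"required":["rows"]}

```bash
mkdir -p pics; cat > h.py <<'E'
import numpy as np,cv2
from workcell import arm,vision,job
def cap(n):
    c=vision.capture(n); np.savez('/tmp/%s.npz'%n,**c); return c
def load(n): return dict(np.load('/tmp/%s.npz'%n))
def px(c,u,v,d=None,z=None):
    R=cv2.Rodrigues(np.array(c['rvec'],float))[0];t=np.array(c['tvec'],float).ravel()
    r=np.array([(u-c['cx'])/c['fx'],(v-c['cy'])/c['fy'],1.])
    o=-R.T@t; w=R.T@r
    if z is not None: return o+w*(z-o[2])/w[2]
    if d is None: d=c['depth'][int(round(v)),int(round(u))]
    return o+w*d
def proj(c,P): 
    q=cv2.projectPoints(np.array(P,float).reshape(-1,3),np.array(c['rvec'],float),np.array(c['tvec'],float),np.array([[c['fx'],0,c['cx']],[0,c['fy'],c['cy']],[0,0,1.]]),None)[0]
    return q.reshape(-1,2)
def st():
    o=arm.get_obs(); print({k:np.round(o[k],4).tolist() for k in ('time','tcp_pos','orientation','ft_force','ft_torque','width')})
E
python3 - <<'E'
from h import *
a=cap('scene');b=cap('top');st()
for n,c in(('scene',a),('top',b)):
    cv2.imwrite('pics/%s0.png'%n,cv2.resize(c['img'],(800,600),interpolation=cv2.INTER_CUBIC)); print(n,c['fx'],c['rvec'],c['tvec'])
E
```

```text
{'time': 0.1, 'tcp_pos': [0.1908, -0.6469, 0.2303], 'orientation': [-3.1076, -0.4487, 0.0005], 'ft_force': [-0.5453, 1.6371, 0.885], 'ft_torque': [0.0116, 0.0356, 0.0456], 'width': 0.0852}
scene 497.2584571220935 [ 0.93347889 -2.60210459  0.95510252] [0.47860533 0.25281817 1.40494849]
top 454.43864456667967 [ 2.14850918 -1.86385741  0.35157632] [-7.73614471e-04  5.43668715e-01  1.51470580e+00]
```

View pics/top0.png

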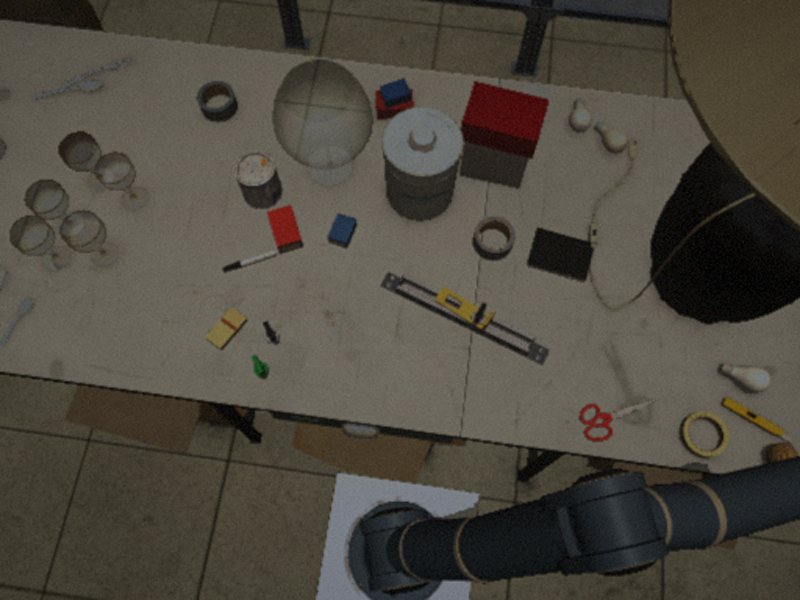

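View pics/scene0.png

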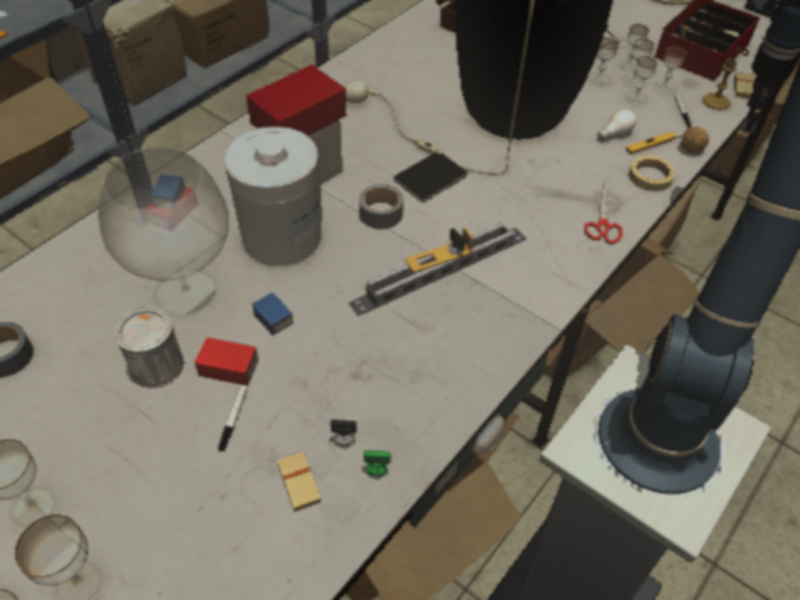

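Both pictures show three candidates. In the top view the black bolt is at (271,330), the green look-alike at (260,367) and the fitted bolt on the strut at (481,313). I choose the black one, which is at scene (343,430). Next is one composite close crop.

```bash
python3 - <<'E'
from h import *
a=load('scene');b=load('top')
def crop(c,u,v,w,h,s): 
    u=int(u*.64);v=int(v*.64); print('origin',u-w//2,v-h//2,'scale',s)
    return cv2.resize(cv2.convertScaleAbs(c['img'][v-h//2:v+h//2,u-w//2:u+w//2],alpha=1.6),None,fx=s,fy=s,interpolation=cv2.INTER_CUBIC)
A=crop(b,268,335,40,30,10);B=crop(a,350,435,40,30,10)
C=crop(b,465,315,120,90,400/120);D=crop(a,440,268,120,90,400/120)
cv2.imwrite('pics/c1.png',np.vstack([np.hstack([A,B]),np.hstack([C,D])]))
for n,c,u,v in(('bolt',b,271*.64,325*.64),('bolt s',a,343*.64,425*.64),('cleatL',b,392*.64,283*.64),('cleatR',b,540*.64,352*.64),('fit',b,483*.64,308*.64),('bench',b,300*.64,330*.64)):
    print(n,px(c,u,v).round(4))
# cloud of bolt region: points above 5mm near bolt
for n,c in(('top',b),('scene',a)):
    p0=px(b,271*.64,325*.64)
    q=proj(c,p0)[0].astype(int)
    L=[]
    for v in range(q[1]-20,q[1]+20):
        for u in range(q[0]-20,q[0]+20):
            if c['depth'][v,u]>0:
                P=px(c,u,v)
                if P[2]>.030 and np.hypot(*(P-p0)[:2])<.045: L.append(P)
    L=np.array(L); print(n,len(L))
    T=L[L[:,2]>.045]; m=T[:,:2].mean(0); w,V=np.linalg.eigh(np.cov((T[:,:2]-m).T)); print(m.round(4),T[:,:2].min(0),T[:,:2].max(0),T[:,2].max(),np.sqrt(w),np.degrees(np.arctan2(V[1,1],V[0,1])),len(T))
E
```

```text
origin 151 199 scale 10
origin 204 263 scale 10
origin 237 156 scale 3.3333333333333335
origin 221 126 scale 3.3333333333333335
bolt [0.4634 0.3717 0.0011]
bolt s [0.429  0.3674 0.0647]
cleatL [0.6091 0.1007 0.0077]
cleatR [ 0.4885 -0.2704 -0.0028]
fit [ 0.5442 -0.1189  0.0902]
bench [ 0.4624  0.3017 -0.004 ]
top 41
[0.435  0.3653] [0.42125685 0.35268961] [0.4491307  0.37863389] 0.07276207565623904 [0.00357415 0.01033512] -142.98679927022422 34
scene 120
[0.4348 0.3675] [0.42036607 0.35084938] [0.45086894 0.37989348] 0.07090367770584471 [0.00337774 0.01035826] -141.4896600141467 91
```

View pics/c1.png

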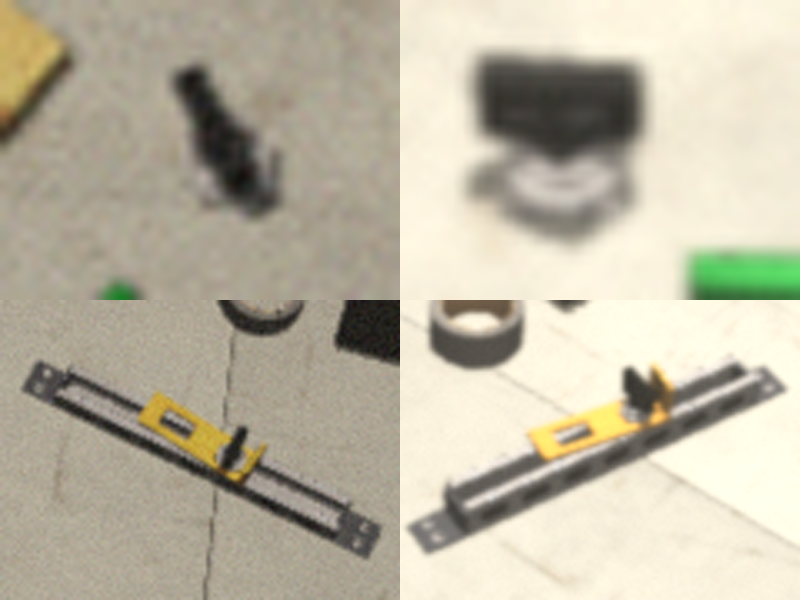

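The close crop confirms the choice. The black bolt stands near world (0.435, 0.367), with its bar at about 38°. The green one lies next to it, and the bracket's empty slot is on the upper-left side of the strut. I'll pass over the strut first for a wrist view.

drive_tool(
  rows=[2.5, 5, 0.5, 0, 0, 1.8, 1, 2.5, 5, 0.5, 0, 0, 1.8, 1, 2.5, 5, 0.5, 0, 0, 1.8, 1, 2.5, 5, 0.5, 0, 0, 1.8, 1, 2.5, 5, 0.5, 0, 0, 1.8, 1, 2.5, 5, 0.5, 0, 0, 1.8, 1, 2.5, 5, 0.5, 0, 0, 1.8, 1, 2.5, 5, 0.5, 0, 0, 1.8, 1, 2.5, 5, 0.5, 0, 0, 1.8, 1, 2.5, 5, 0.5, 0, 0, 1.8, 1, 2.5, 5, 0.5, 0, 0, 1.8, 1, 2.5, 5, 0.5, 0, 0, 1.6, 1, 0, 0, 0, 0, 0, 0, 1],
)

```text
time: 1.72
tcp_pos: [0.4922, -0.0424, 0.2917]
orientation: [-2.966, -1.032, -0.003]
ft_force: [0.7, -1.1, -0.6]
width: 0.0855
```

```bash
python3 - <<'E'
from h import *
c=cap('wrist');b=cap('top');st();print(c['fx'],c['cx'],c['cy'],c['rvec'],c['tvec'])
cv2.imwrite('pics/w1.png',cv2.resize(cv2.convertScaleAbs(c['img'],alpha=1.4),(800,600),interpolation=cv2.INTER_CUBIC))
E
```

```text
{'time': 1.825, 'tcp_pos': [0.4906, -0.0475, 0.2908], 'orientation': [-2.9715, -1.0198, 0.0019], 'ft_force': [0.0849, -0.3917, -0.7621], 'ft_torque': [-0.0302, 0.0299, -0.0266], 'width': 0.0852}
297.3186396354542 260.0708035199107 188.39079476558038 [-2.59179193  1.25549822  0.18182416] [-0.33850066  0.29342004  0.53892847]
```

View pics/w1.png

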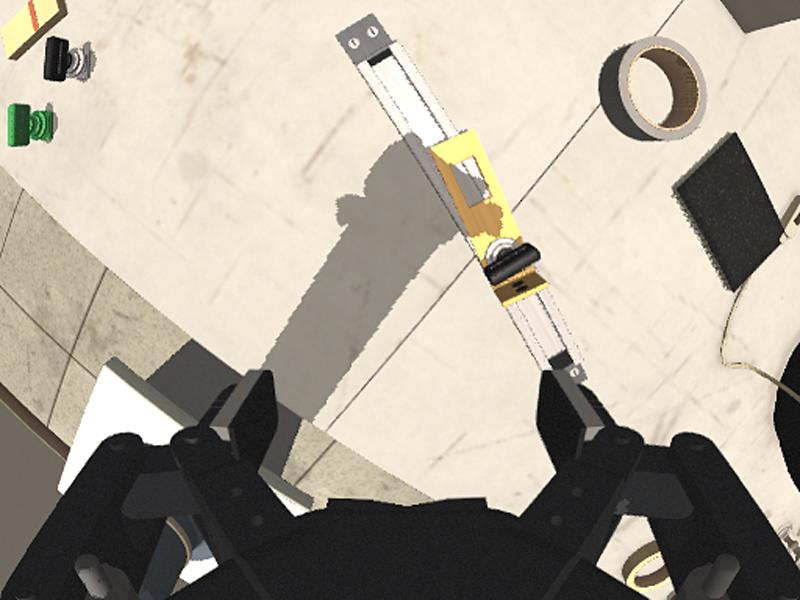

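The wrist view shows the strut running from (362,35) to (570,370), the empty slot at about (478,180) and the fitted grip at (512,262). The black bolt is at (60,58). I'll rectify this view onto the lip plane and the bracket plane.

```bash
cat >> h.py <<'E'
def fproj(c,P):
    K=np.array([[c['fx'],0,c['cx']],[0,c['fy'],c['cy']],[0,0,1.]])
    return cv2.fisheye.projectPoints(np.array(P,float).reshape(-1,1,3),np.array(c['rvec'],float),np.array(c['tvec'],float),K,np.zeros(4))[0].reshape(-1,2)
def ortho(c,o,ang,w,h,mm,z,fish=True):
    "image: right = dir ang (rad), up = ang+90; centre o; w,h px; mm per px"
    u,v=np.meshgrid((np.arange(w)-w/2)*mm/1e3,(h/2-np.arange(h))*mm/1e3)
    X=o[0]+u*np.cos(ang)-v*np.sin(ang);Y=o[1]+u*np.sin(ang)+v*np.cos(ang)
    q=(fproj if fish else proj)(c,np.stack([X,Y,0*X+z],-1)).reshape(h,w,2).astype(np.float32)
    return cv2.remap(c['img'],q,None,cv2.INTER_CUBIC)
E
python3 - <<'E'
from h import *
c=load('wrist')
b=load('top')
L=px(b,249.6,179.4,z=.003);R=px(b,345,227.4,z=.003);d=L-R;th=np.arctan2(d[1],d[0]);m=(L+R)/2;print(L,R,np.degrees(th),np.linalg.norm(d),m)
I=[ortho(c,m,th,800,160,.5,z) for z in(.041,.046)]
I.append(np.hstack([ortho(c,(.435,.3665),0,260,160,.5,.065),ortho(b,m,th,540,160,.75,.041,False)]))
for i in I[:2]:
    cv2.line(i,(0,80),(799,80),(0,0,255),1)
    for k in range(0,800,100): cv2.line(i,(k,0),(k,8),(0,0,255),1)
cv2.imwrite('pics/o1.png',cv2.convertScaleAbs(np.vstack(I),alpha=1.3))
E
```

```text
[0.61732499 0.10681165 0.003     ] [ 0.47820593 -0.267837    0.003     ] 69.6284239948239 0.3996444942151946 [ 0.54776546 -0.08051267  0.003     ]
```

View pics/o1.png

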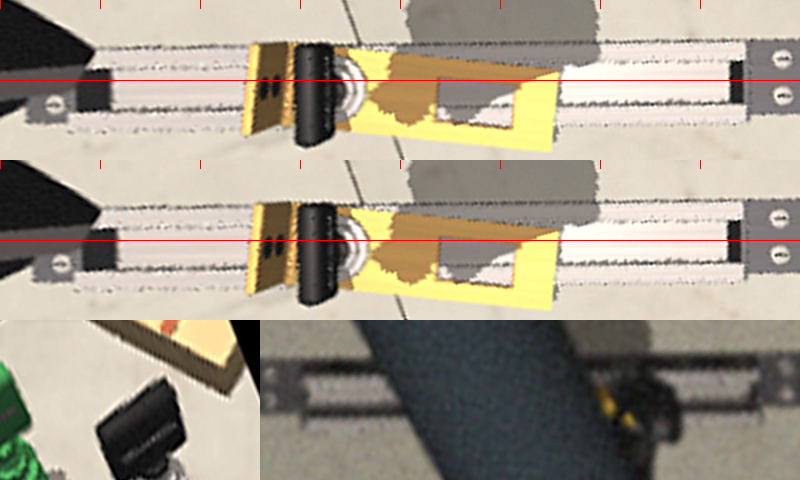

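```bash
python3 - <<'E'
from h import *
c=load('wrist');th=np.radians(69.6284);m=np.array([.547765,-.080513])
R=cv2.Rodrigues(c['rvec'])[0];cam=-R.T@c['tvec'];u=np.array([np.cos(th),np.sin(th)]);n=np.array([-u[1],u[0]])
print('cam strut xy',(cam[:2]-m)@u,(cam[:2]-m)@n,cam)
P=[ortho(c,m+u*x,th,400,300,.2,.041) for x in(-.110,.130)]
P.append(ortho(c,m+u*.037-n*.006,th,400,300,.2,.046));P.append(ortho(c,(.435,.3665),0,400,300,.2,.065))
for p in P:
    cv2.line(p,(0,150),(399,150),(0,0,255),1);cv2.line(p,(200,0),(200,299),(0,0,255),1)
cv2.imwrite('pics/o2.png',cv2.convertScaleAbs(np.vstack([np.hstack(P[:2]),np.hstack(P[2:])]),alpha=1.3))
E
```

```text
cam strut xy 0.07854856190328117 0.026701226621976517 [0.55007715 0.00241761 0.4342018 ]
```

View pics/o2.png

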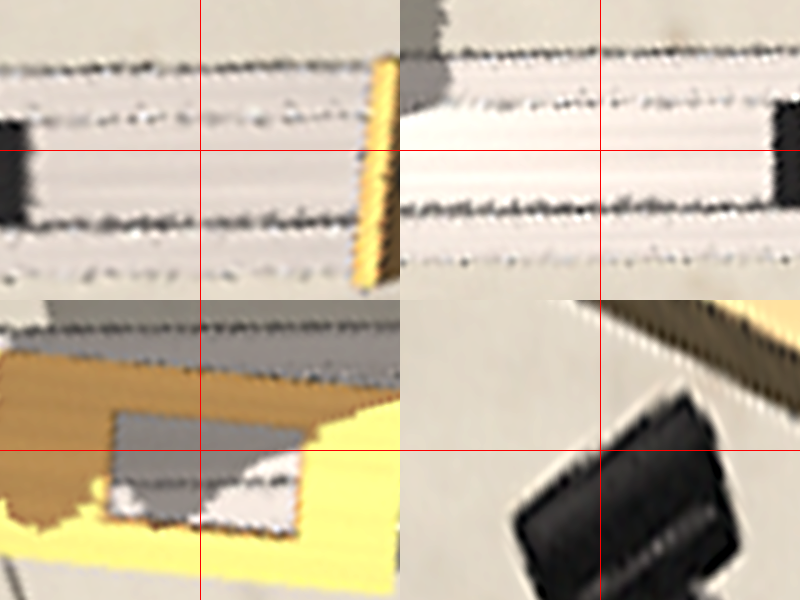

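Strut readings from this picture:
- **Left panel:** outer edges at rows 68 and 273, lip edges at 118 and 223.
- **Right panel:** outer edges at rows 52 and 259, lip edges at 102 and 209.
- **Strut angle:** about 70.3°.
- **Slot:** corners (112,411), (305,438), (298,537) and (105,518), so the bracket is about 7° clockwise and the slot sits about 9 mm off the line.

Next I'll go over the bolt and look straight down.

drive_tool(
  rows=[-0.7, 5.1, -1.1, 0, 0, 0, 1, -0.7, 5.1, -1.1, 0, 0, 0, 1, -0.7, 5.1, -1.1, 0, 0, 0, 1, -0.7, 5.1, -1.1, 0, 0, 0, 1, -0.7, 5.1, -1.1, 0, 0, 0, 1, -0.7, 5.1, -1.1, 0, 0, 0, 1, -0.7, 5.1, -1.1, 0, 0, 0, 1, -0.7, 5.1, -1.1, 0, 0, 0, 1, 0, 0, 0, 0, 0, 0, 1, 0, 0, 0, 0, 0, 0, 1, 0, 0, 0, 0, 0, 0, 1, 0, 0, 0, 0, 0, 0, 1, 0, 0, 0, 0, 0, 0, 1],
)

```text
time: 3.45
tcp_pos: [0.4355, 0.3598, 0.2036]
orientation: [2.972, 1.016, 0.001]
ft_force: [0.7, -0.7, 1.0]
width: 0.0857
```

```bash
python3 - <<'E'
from h import *
c=cap('wrist');st();R=cv2.Rodrigues(c['rvec'])[0];print('cam',-R.T@c['tvec'])
P=[]
for z in(.065,.035):
    p=ortho(c,(.4365,.364),0,400,400,.2,z);cv2.line(p,(0,200),(399,200),(0,0,255),1);cv2.line(p,(200,0),(200,399),(0,0,255),1);P.append(p)
cv2.imwrite('pics/o3.png',cv2.convertScaleAbs(np.hstack(P),alpha=1.6))
E
```

```text
{'time': 3.5, 'tcp_pos': [0.4353, 0.36, 0.2035], 'orientation': [2.9722, 1.0169, 0.0008], 'ft_force': [-0.6005, 0.8286, -0.2263], 'ft_torque': [0.0279, -0.0275, 0.0291], 'width': 0.0855}
cam [0.49390325 0.40442822 0.34597624]
```

View pics/o3.png

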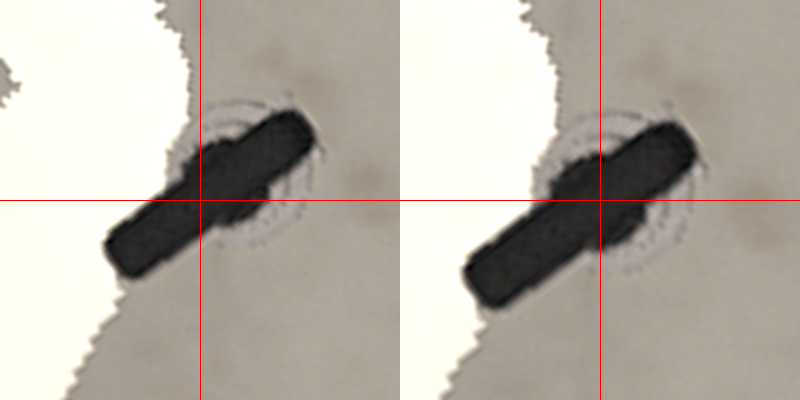

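The bolt's bar runs from (118,264) to (303,125) in the left panel. That puts its centre at (0.4386, 0.3651) and its angle at 36.9°. I'll descend and grasp.

drive_tool(
  rows=[0.33, 0.51, -2, 0, 0, -0.9, 0.2, 0, 0, -3, 0, 0, 0, 0.2, 0, 0, -3, 0, 0, 0, 0.2, 0, 0, -3, 0, 0, 0, 0.2, 0, 0, -2, 0, 0, 0, 0.2, 0, 0, -2, 0, 0, 0, 0.2, 0, 0, -1, 0, 0, 0, 0.2, 0, 0, -0.75, 0, 0, 0, 0.2, 0, 0, 0, 0, 0, 0, 0.2, 0, 0, 0, 0, 0, 0, 0.2, 0, 0, 0, 0, 0, 0, 0.2],
  squeeze=38,
)

```text
time: 4.88
tcp_pos: [0.4386, 0.3659, 0.0365]
orientation: [-2.98, -0.995, -0.002]
ft_force: [-0.4, -0.5, -0.2]
width: 0.0512
```

drive_tool(
  rows=[0, -0.06, 0, 0, 0, 0, 0.2, 0, 0, 0, 0, 0, 0, -0.4, 0, 0, 0, 0, 0, 0, -1, 0, 0, 0, 0, 0, 0, -1, 0, 0, 0, 0, 0, 0, -1, 0, 0, 0, 0, 0, 0, -1, 0, 0, 0, 0, 0, 0, -1],
  squeeze=38,
)

```text
time: 5.75
tcp_pos: [0.4383, 0.3653, 0.036]
orientation: [-2.98, -0.995, -0.0]
ft_force: [-0.1, 0.0, 3.5]
width: 0.0158
```

drive_tool(
  rows=[0, 0, 0, 0, 0, 0, -1, 0, 0, 0, 0, 0, 0, -1],
)

```text
time: 6.0
tcp_pos: [0.4383, 0.3652, 0.036]
orientation: [-2.98, -0.995, -0.001]
ft_force: [-0.9, -0.1, 4.0]
width: 0.0156
```

The width is 15.6 mm instead of 12 mm, with 4 N upward on the tool. The fingertips may be on the hub below the bar, so I'll regrasp slightly higher.

drive_tool(
  rows=[0, 0, 0, 0, 0, 0, -0.2, 0, 0, 0, 0, 0, 0, -0.2, 0, 0, 0.4, 0, 0, 0, -0.2, 0, 0, 0, 0, 0, 0, -0.2, 0, 0, 0, 0, 0, 0, -1, 0, 0, 0, 0, 0, 0, -1, 0, 0, 0, 0, 0, 0, -1, 0, 0, 0, 0, 0, 0, -1, 0, 0, 0, 0, 0, 0, -1],
  squeeze=38,
)

```text
time: 7.12
tcp_pos: [0.4383, 0.3652, 0.0399]
orientation: [-2.98, -0.995, -0.0]
ft_force: [-0.6, 0.5, 1.1]
width: 0.0111
```

```bash
python3 - <<'E'
from h import *
c=cap('wrist');s=cap('scene');st()
q=fproj(c,[.4386,.3651,.05])[0].astype(int);print(q)
A=cv2.resize(c['img'][max(q[1]-60,0):q[1]+60,q[0]-80:q[0]+80],(800,600)[:2] if 0 else (400,300),interpolation=cv2.INTER_CUBIC)
r=proj(s,[.4386,.3651,.06])[0].astype(int);print(r)
B=cv2.resize(s['img'][r[1]-30:r[1]+30,r[0]-40:r[0]+40],(400,300),interpolation=cv2.INTER_CUBIC)
cv2.imwrite('pics/g1.png',cv2.convertScaleAbs(np.hstack([A,B]),alpha=1.6))
E
```

```text
{'time': 7.225, 'tcp_pos': [0.4383, 0.3652, 0.0399], 'orientation': [-2.9797, -0.9951, -0.0003], 'ft_force': [-0.3177, 0.5446, 1.2021], 'ft_torque': [0.1033, 0.1095, -0.0502], 'width': 0.0111}
[259 253]
[217 270]
```

View pics/g1.png

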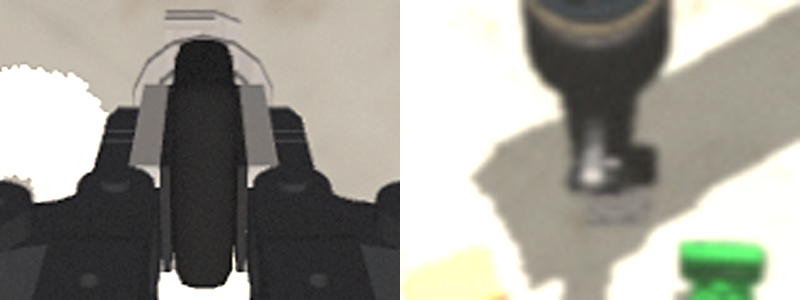

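The bar is now pinched square at 11.1 mm, with the pads clear of the cup ring. I'll lift and carry it over for a settled look at the slot.

drive_tool(
  rows=[0, 0, 1, 0, 0, 0, -1, 0, 0, 3, 0, 0, 0, -1, 0, 0, 5, 0, 0, 0, -1, 0, 0, 5, 0, 0, 0, -1, 0.5, -2, 2, 0, 0, 2.6, -1, 0.9, -4.5, 0, 0, 0, 2.6, -1, 0.9, -4.5, 0, 0, 0, 2.6, -1, 0.9, -4.5, 0, 0, 0, 2.6, -1, 0.9, -4.5, 0, 0, 0, 2.6, -1, 0.9, -4.5, 0, 0, 0, 2.6, -1, 0.9, -4.5, 0, 0, 0, 2.6, -1, 0.9, -4.5, 0, 0, 0, 2.6, -1, 0.9, -4.5, 0, 0, 0, 2.6, -1, 0.9, -4.5, 0, 0, 0, 2.6, -1, 0.9, -4.5, 0, 0, 0, 0, -1, 0.2, -1.5, 0, 0, 0, 0, -1, 0, 0, 0, 0, 0, 0, -1, 0, 0, 0, 0, 0, 0, -1, 0, 0, 0, 0, 0, 0, -1, 0, 0, 0, 0, 0, 0, -1],
)

```text
time: 9.72
tcp_pos: [0.5353, -0.1188, 0.2]
orientation: [2.678, 1.642, 0.0]
ft_force: [-0.3, -0.5, -3.3]
width: 0.0112
```

```bash
python3 - <<'E'
from h import *
c=cap('wrist');st();R=cv2.Rodrigues(c['rvec'])[0];print('cam',-R.T@c['tvec'])
th=np.radians(70.34);m=np.array([.56321,-.04539])
P=[ortho(c,m,th,800,300,.2,z) for z in(.041,.046)]
for p in P: cv2.line(p,(0,150),(799,150),(0,0,255),1);cv2.line(p,(400,0),(400,299),(0,0,255),1)
cv2.imwrite('pics/o4.png',cv2.convertScaleAbs(np.vstack(P),alpha=1.3))
E
```

```text
{'time': 9.775, 'tcp_pos': [0.5353, -0.1191, 0.2], 'orientation': [2.6783, 1.6417, 0.0002], 'ft_force': [-0.1553, 0.1338, -2.3781], 'ft_torque': [0.0216, 0.0187, 0.0259], 'width': 0.011}
cam [ 0.56941238 -0.05406493  0.34236039]
```

View pics/o4.png

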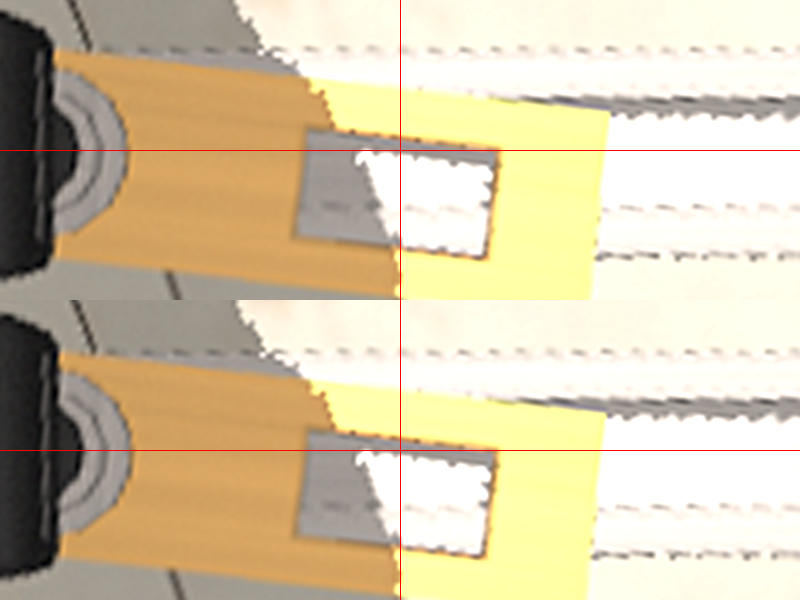

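In the upper panel the strut's outer edges are at rows 50 and 256. In the lower panel the slot corners are (307,430), (497,452), (487,557) and (295,536). So the slot centre is (0.5712, −0.0490), the bracket is at 63.8°, and the lips point is about (0.5638, −0.0458). Now I'll move above the slot and down.

drive_tool(
  rows=[1, 2, 0, 0, 0, 0.8, -1, 1.59, 3, 0, 0, 0, 0, -1, 1, 2, -1, 0, 0, 0, -1, 0, 0, -3, 0, 0, 0, -1, 0, 0, -3, 0, 0, 0, -1, 0, 0, -2, 0, 0, 0, -1, 0, 0, -1, 0, 0, 0, -1, 0, 0, 0, 0, 0, 0, -1, 0, 0, 0, 0, 0, 0, -1, 0, 0, 0, 0, 0, 0, -1],
)

```text
time: 11.02
tcp_pos: [0.5719, -0.05, 0.1008]
orientation: [2.667, 1.658, 0.002]
ft_force: [0.5, 0.2, -2.2]
width: 0.0113
```

drive_tool(
  rows=[-0.07, 0.08, 0, 0, 0, 0, -1, 0, 0, -0.5, 0, 0, 0, -1, 0, 0, -0.4, 0, 0, 0, -1, 0, 0, -0.2, 0, 0, 0, -1, 0, 0, 0, 0, 0, 0, -1, 0, 0, 0, 0, 0, 0, -1],
)

```text
time: 11.78
tcp_pos: [0.5706, -0.0491, 0.0889]
orientation: [2.668, 1.659, 0.0]
ft_force: [-0.6, 0.6, -2.5]
width: 0.0114
```

drive_tool(
  rows=[0.05, 0, -0.2, 0, 0, 0, -1, 0, 0, -0.15, 0, 0, 0, -1, 0, 0, 0, 0, 0, 0, -1, 0, 0, 0, 0, 0, 0, -1],
)

```text
time: 12.28
tcp_pos: [0.5712, -0.0491, 0.0856]
orientation: [2.668, 1.658, 0.001]
ft_force: [0.4, 0.3, 0.8]
width: 0.0115
```

drive_tool(
  rows=[0, 0, -0.1, 0, 0, 0, -1, 0, 0, 0, 0, 0, 0, -1, 0, 0, 0, 0, 0, 0, -1],
)

```text
time: 12.65
tcp_pos: [0.5714, -0.0487, 0.0844]
orientation: [-2.668, -1.659, -0.002]
ft_force: [1.7, 1.1, -1.0]
width: 0.0114
```

```bash
python3 - <<'E'
from h import *
st()
c=cap('wrist');st()
th=np.radians(70.34);m=np.array([.5638,-.0458])
P=[ortho(c,m+np.array([.3364,.9417])*.01,th,400,400,.2,.046)]
q=fproj(c,[.5712,-.049,.05])[0].astype(int);print(q)
v=max(q[1]-75,0);P.append(cv2.resize(c['img'][v:v+100,q[0]-50:q[0]+50],(400,400),interpolation=cv2.INTER_CUBIC))
cv2.imwrite('pics/o5.png',cv2.convertScaleAbs(np.hstack(P),alpha=1.3))
E
```

```text
{'time': 12.65, 'tcp_pos': [0.5714, -0.0487, 0.0844], 'orientation': [-2.6678, -1.659, -0.0019], 'ft_force': [1.6684, 1.0938, -1.0219], 'ft_torque': [0.3226, -0.3366, 0.0059], 'width': 0.0114}
{'time': 12.7, 'tcp_pos': [0.5714, -0.0487, 0.0844], 'orientation': [-2.6678, -1.6589, -0.0018], 'ft_force': [2.0577, 2.2818, -0.3302], 'ft_torque': [0.3217, -0.3293, -0.0301], 'width': 0.0112}
[258 220]
```

View pics/o5.png

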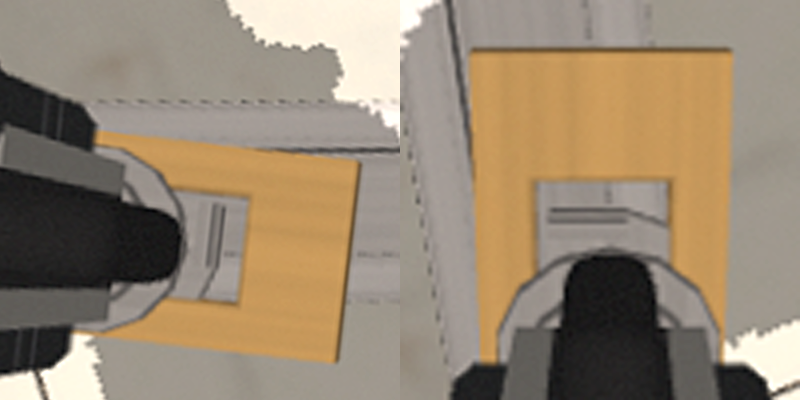

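In the right panel the head's visible end lies inside the slot: head columns 545–665, slot columns 535–670, with the slot's end at row 180. The 2 N side force says it touches the slot's near end, so I'll shift a little along the strut and go down.

drive_tool(
  rows=[0.03, 0.07, 0, 0, 0, 0, -1, 0, 0, -0.1, 0, 0, 0, -1, 0, 0, 0, 0, 0, 0, -1, 0, 0, 0, 0, 0, 0, -1],
)

```text
time: 13.2
tcp_pos: [0.5712, -0.0483, 0.0832]
orientation: [-2.668, -1.659, -0.0]
ft_force: [0.3, 2.4, -1.6]
width: 0.0107
```

```bash
python3 -c "
from h import *
st()"
```

```text
{'time': 13.2, 'tcp_pos': [0.5712, -0.0483, 0.0832], 'orientation': [-2.6678, -1.6586, -0.0002], 'ft_force': [0.3163, 2.3761, -1.6418], 'ft_torque': [0.3643, -0.323, 0.0165], 'width': 0.0107}
```

drive_tool(
  rows=[-0.15, 0.06, 0, 0, 0, 1.3, -1, -0.15, 0.06, 0, 0, 0, 1.3, -1, -0.15, 0.06, 0, 0, 0, 1.3, -1, -0.15, 0.05, 0, 0, 0, 1.3, -1, -0.15, 0.05, 0, 0, 0, 1.3, -1, 0, 0, 0, 0, 0, 0, -1, 0, 0, 0, 0, 0, 0, -1, 0, 0, 0, 0, 0, 0, -1],
)

```text
time: 14.2
tcp_pos: [0.5639, -0.0453, 0.0834]
orientation: [-2.569, -1.807, -0.001]
ft_force: [2.5, 2.4, -2.4]
width: 0.0115
```

```bash
python3 -c "
from h import *
st()"
```

```text
{'time': 14.2, 'tcp_pos': [0.5639, -0.0453, 0.0834], 'orientation': [-2.5695, -1.8074, -0.0006], 'ft_force': [2.4817, 2.3876, -2.399], 'ft_torque': [0.6492, -0.7139, 0.0329], 'width': 0.0115}
```

drive_tool(
  rows=[0.02, 0.09, 0, 0, 0, 0, -1, 0, 0, -0.1, 0, 0, 0, -1, 0, 0, -0.1, 0, 0, 0, -1, 0, 0, 0, 0, 0, 0, -1, 0, 0, 0, 0, 0, 0, -1],
)

```text
time: 14.82
tcp_pos: [0.564, -0.0449, 0.0813]
orientation: [2.57, 1.807, -0.0]
ft_force: [2.6, 0.2, -1.1]
width: 0.0114
```

```bash
python3 -c "
from h import *
st()"
```

```text
{'time': 14.825, 'tcp_pos': [0.564, -0.0449, 0.0813], 'orientation': [2.5698, 1.8069, -0.0002], 'ft_force': [2.6202, 0.1978, -1.1231], 'ft_torque': [0.196, -0.6109, -0.0148], 'width': 0.0114}
```

drive_tool(
  rows=[0, 0, -0.1, 0, 0, 0, -1, 0, 0, -0.1, 0, 0, 0, -1, 0, 0, 0, 0, 0, 0, -1, 0, 0, 0, 0, 0, 0, -1],
)

```text
time: 15.32
tcp_pos: [0.5639, -0.0448, 0.0792]
orientation: [-2.57, -1.807, 0.0]
ft_force: [2.5, 0.2, -1.1]
width: 0.0112
```

```bash
python3 -c "
from h import *
st()"
```

```text
{'time': 15.325, 'tcp_pos': [0.5639, -0.0448, 0.0792], 'orientation': [-2.5698, -1.8071, 0.0003], 'ft_force': [2.5431, 0.1881, -1.0689], 'ft_torque': [0.1917, -0.6536, 0.0173], 'width': 0.0112}
```

The head's underside is now at 39 mm with no vertical load, so it has passed between the lips. I'll keep going down to just above where the cup touches.

drive_tool(
  rows=[0, 0, -0.2, 0, 0, 0, -1, 0, 0, -0.2, 0, 0, 0, -1, 0, 0, -0.3, 0, 0, 0, -1, 0, 0, -0.3, 0, 0, 0, -1, 0, 0, 0, 0, 0, 0, -1, 0, 0, 0, 0, 0, 0, -1],
)

```text
time: 16.08
tcp_pos: [0.5634, -0.0449, 0.069]
orientation: [-2.569, -1.807, 0.002]
ft_force: [-0.7, 0.2, -2.1]
width: 0.0113
```

```bash
python3 -c "
from h import *
st()"
```

```text
{'time': 16.075, 'tcp_pos': [0.5634, -0.0449, 0.069], 'orientation': [-2.5695, -1.8067, 0.0016], 'ft_force': [-0.6687, 0.1841, -2.1047], 'ft_torque': [-0.0233, -0.0248, -0.0062], 'width': 0.0113}
```

drive_tool(
  rows=[-0.1, 0.04, 0, 0, 0, 0, -1, 0, 0, 0, 0, 0, 0, -1, 0, 0, 0, 0, 0, 0, -1],
)

```text
time: 16.45
tcp_pos: [0.563, -0.0444, 0.0694]
orientation: [2.57, 1.807, 0.0]
ft_force: [-0.5, 0.0, -1.6]
width: 0.0118
```

drive_tool(
  rows=[0.1, -0.04, 0, 0, 0, 0, -1, 0.1, -0.04, 0, 0, 0, 0, -1, 0, 0, 0, 0, 0, 0, -1, 0, 0, 0, 0, 0, 0, -1],
)

```text
time: 16.95
tcp_pos: [0.5646, -0.045, 0.0692]
orientation: [-2.569, -1.807, 0.001]
ft_force: [-3.0, 0.2, -0.2]
width: 0.0115
```

drive_tool(
  rows=[-0.1, 0.04, 0, 0, 0, 0, -1, -0.1, 0.04, 0, 0, 0, 0, -1, -0.08, 0.03, 0, 0, 0, 0, -1, 0, 0, 0, 0, 0, 0, -1, 0, 0, 0, 0, 0, 0, -1],
)

```text
time: 17.58
tcp_pos: [0.5623, -0.0441, 0.0694]
orientation: [2.57, 1.807, 0.0]
ft_force: [-0.0, -0.9, -2.4]
width: 0.0114
```

```bash
python3 -c "
from h import *
st()"
```

```text
{'time': 17.575, 'tcp_pos': [0.5623, -0.0441, 0.0694], 'orientation': [2.5697, 1.807, 0.0004], 'ft_force': [-0.0175, -0.9338, -2.3683], 'ft_torque': [-0.009, -0.0122, 0.0423], 'width': 0.0114}
```

drive_tool(
  rows=[-0.08, 0.03, 0, 0, 0, 0, -1, 0, 0, 0, 0, 0, 0, -1, 0, 0, 0, 0, 0, 0, -1],
)

```text
time: 17.95
tcp_pos: [0.5617, -0.0438, 0.0694]
orientation: [2.569, 1.807, 0.001]
ft_force: [1.1, -0.7, -2.8]
width: 0.0117
```

```bash
python3 -c "
from h import *
st()"
```

```text
{'time': 17.95, 'tcp_pos': [0.5617, -0.0438, 0.0694], 'orientation': [2.5695, 1.8069, 0.0009], 'ft_force': [1.1469, -0.6726, -2.7869], 'ft_torque': [-0.0671, -0.2718, 0.0013], 'width': 0.0117}
```

Probing the lips found contact at n = −0.3 mm and +2.6 mm. The 2.9 mm play matches the expected 3 mm. I'll centre there and press down in steps.

drive_tool(
  rows=[0.16, 0, 0, 0, 0, 0, -1, 0, 0, -0.2, 0, 0, 0, -1, 0, 0, -0.2, 0, 0, 0, -1, 0, 0, -0.1, 0, 0, 0, -1, 0, 0, 0, 0, 0, 0, -1, 0, 0, 0, 0, 0, 0, -1],
)

```text
time: 18.7
tcp_pos: [0.5631, -0.0436, 0.065]
orientation: [2.569, 1.807, 0.0]
ft_force: [-2.2, -0.3, 5.9]
width: 0.0115
```

```bash
python3 -c "
from h import *
st()"
```

```text
{'time': 18.7, 'tcp_pos': [0.5631, -0.0436, 0.065], 'orientation': [2.5693, 1.8069, 0.0002], 'ft_force': [-2.2466, -0.251, 5.9424], 'ft_torque': [0.0147, 0.4731, -0.0182], 'width': 0.0115}
```

drive_tool(
  rows=[0.02, -0.02, -0.15, 0, 0, 0, -1, 0, 0, -0.1, 0, 0, 0, -1, 0, 0, 0, 0, 0, 0, -1, 0, 0, 0, 0, 0, 0, -1],
)

```text
time: 19.2
tcp_pos: [0.5633, -0.0436, 0.0629]
orientation: [2.569, 1.807, 0.0]
ft_force: [-2.3, -0.3, 8.5]
width: 0.0111
```

```bash
python3 -c "
from h import *
st()"
```

```text
{'time': 19.2, 'tcp_pos': [0.5633, -0.0436, 0.0629], 'orientation': [2.5694, 1.8068, 0.0001], 'ft_force': [-2.339, -0.2525, 8.5381], 'ft_torque': [0.009, 0.6926, -0.0444], 'width': 0.0111}
```

The spring load is about 10.6 N, meaning about 4.8 mm of compression. Now I'll start the turn clockwise.

drive_tool(
  rows=[0, 0, 0, 0, 0, -4, -1, 0, 0, 0, 0, 0, -5, -1, 0, 0, 0, 0, 0, -5, -1, 0, 0, 0, 0, 0, -5, -1, 0, 0, 0, 0, 0, -5, -1, 0, 0, 0, 0, 0, 0, -1, 0, 0, 0, 0, 0, 0, -1],
)

```text
time: 20.08
tcp_pos: [0.5652, -0.0443, 0.0634]
orientation: [2.887, 1.232, 0.006]
ft_force: [0.0, -1.1, 7.7]
width: 0.0114
```

```bash
python3 -c "
from h import *
st()"
```

```text
{'time': 20.075, 'tcp_pos': [0.5652, -0.0443, 0.0634], 'orientation': [2.8871, 1.232, 0.0059], 'ft_force': [0.0032, -1.054, 7.7261], 'ft_torque': [-0.2353, -0.0675, -0.0849], 'width': 0.0114}
```

drive_tool(
  rows=[-0.1, 0.03, -0.03, 0, 0, 0, -1, -0.09, 0.03, 0, 0, 0, 0, -1, 0, 0, 0, 0, 0, 0, -1, 0, 0, 0, 0, 0, 0, -1],
)

```text
time: 20.58
tcp_pos: [0.5647, -0.0441, 0.0635]
orientation: [2.886, 1.232, 0.01]
ft_force: [2.4, -2.2, 5.9]
width: 0.0114
```

```bash
python3 -c "
from h import *
st()"
```

```text
{'time': 20.575, 'tcp_pos': [0.5647, -0.0441, 0.0635], 'orientation': [2.8857, 1.2319, 0.0098], 'ft_force': [2.3783, -2.195, 5.8855], 'ft_torque': [-0.4907, -0.5762, 0.0443], 'width': 0.0114}
```

It is pushed sideways and sits at only about 23.5 mm, which is marginal for turning. I'll press slightly deeper and re-centre.

drive_tool(
  rows=[0, 0, -0.1, 0, 0, 0, -1, 0, 0, 0, 0, 0, 0, -1, 0, 0, 0, 0, 0, 0, -1],
)

```text
time: 20.95
tcp_pos: [0.5647, -0.0441, 0.0627]
orientation: [2.886, 1.232, 0.01]
ft_force: [1.7, -1.7, 8.8]
width: 0.0112
```

```bash
python3 -c "
from h import *
st()"
```

```text
{'time': 20.95, 'tcp_pos': [0.5647, -0.0441, 0.0627], 'orientation': [2.8856, 1.2319, 0.0096], 'ft_force': [1.672, -1.6728, 8.7519], 'ft_torque': [-0.4936, -0.3932, 0.0892], 'width': 0.0112}
```

drive_tool(
  rows=[-0.05, 0.02, 0, 0, 0, -4, -1, 0, 0, 0, 0, 0, -4, -1, 0, 0, 0, 0, 0, -4, -1, 0, 0, 0, 0, 0, -4, -1, 0, 0, 0, 0, 0, -4, -1, 0, 0, 0, 0, 0, 0, -1, 0, 0, 0, 0, 0, 0, -1],
)

```text
time: 21.82
tcp_pos: [0.5641, -0.0444, 0.0627]
orientation: [3.056, 0.712, 0.01]
ft_force: [2.5, -2.8, 9.0]
width: 0.0115
```

```bash
python3 -c "
from h import *
st()"
```

```text
{'time': 21.825, 'tcp_pos': [0.5641, -0.0444, 0.0627], 'orientation': [3.0562, 0.7116, 0.0101], 'ft_force': [2.4726, -2.7751, 9.0319], 'ft_torque': [-0.7311, -0.3939, -0.0024], 'width': 0.0115}
```

drive_tool(
  rows=[-0.05, 0.03, 0, 0, 0, -5, -1, -0.03, 0.02, 0, 0, 0, -5, -1, 0, 0, 0, 0, 0, -5, -1, 0, 0, 0, 0, 0, -5, -1, 0, 0, 0, 0, 0, -5, -1, 0, 0, 0, 0, 0, -5, -1, 0, 0, 0, 0, 0, 0, -1, 0, 0, 0, 0, 0, 0, -1],
)

```text
time: 22.82
tcp_pos: [0.5644, -0.0471, 0.0631]
orientation: [3.135, -0.106, 0.015]
ft_force: [3.7, -7.8, 7.9]
width: 0.0111
```

```bash
python3 -c "
from h import *
st()"
```

```text
{'time': 22.825, 'tcp_pos': [0.5644, -0.0471, 0.0631], 'orientation': [3.1346, -0.1058, 0.0151], 'ft_force': [3.7292, -7.8, 7.9168], 'ft_torque': [-1.9848, -0.8436, 0.0738], 'width': 0.0111}
```

The forces are consistent with the bolt axis sitting about 2 mm off the TCP along the bar, so the tool has to swing round as it turns. I'll relax the sideways load.

drive_tool(
  rows=[0.1, -0.12, 0, 0, 0, 0, -1, 0.1, -0.12, 0, 0, 0, 0, -1, 0.1, -0.12, 0, 0, 0, 0, -1, 0, 0, 0, 0, 0, 0, -1, 0, 0, 0, 0, 0, 0, -1],
)

```text
time: 23.45
tcp_pos: [0.5649, -0.0475, 0.0625]
orientation: [3.138, -0.105, 0.006]
ft_force: [-0.5, -2.7, 9.5]
width: 0.0113
```

```bash
python3 - <<'E'
from h import *
st()
c=cap('wrist');th=np.radians(70.34);m=np.array([.5638,-.0458])
q=fproj(c,[.5640,-.0465,.06])[0].astype(int);print(q)
v=max(q[1]-110,0);P=[cv2.resize(c['img'][v:v+150,q[0]-100:q[0]+100],(800,600),interpolation=cv2.INTER_CUBIC)]
cv2.imwrite('pics/o6.png',cv2.convertScaleAbs(P[0],alpha=1.3))
E
```

```text
{'time': 23.45, 'tcp_pos': [0.5649, -0.0475, 0.0625], 'orientation': [3.1381, -0.1045, 0.0064], 'ft_force': [-0.4707, -2.6697, 9.49], 'ft_torque': [-0.5876, 0.1917, -0.0463], 'width': 0.0113}
[259 244]
```

View pics/o6.png

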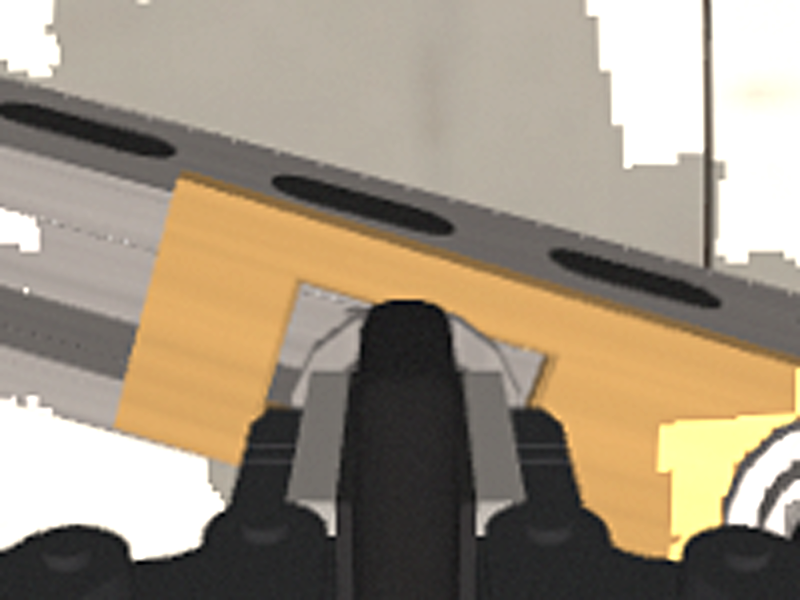

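The bracket is now in line with the strut, and the cup sits on the slot. The slot's far corners are at (300,283) and (550,355), and the grip is roughly centred between its ends. I'll finish the last 16° of the turn.

drive_tool(
  rows=[-0.02, -0.06, 0, 0, 0, -4, -1, -0.02, -0.06, 0, 0, 0, -4, -1, 0, 0, 0, 0, 0, -4, -1, 0, 0, 0, 0, 0, -4, -1, 0, 0, 0, 0, 0, 0, -1, 0, 0, 0, 0, 0, 0, -1, 0, 0, 0, 0, 0, 0, -1],
)

```text
time: 24.38
tcp_pos: [0.5647, -0.0483, 0.0624]
orientation: [3.094, -0.54, 0.008]
ft_force: [0.7, -1.7, 8.9]
width: 0.0113
```

```bash
python3 -c "
from h import *
st()"
```

```text
{'time': 24.375, 'tcp_pos': [0.5647, -0.0483, 0.0624], 'orientation': [3.0942, -0.5397, 0.0076], 'ft_force': [0.7132, -1.7284, 8.8938], 'ft_torque': [-0.4418, 0.1032, -0.016], 'width': 0.0113}
```

drive_tool(
  rows=[0, -0.03, 0.1, 0, 0, 0, -1, 0, 0, 0.1, 0, 0, 0, -1, 0, 0, 0.1, 0, 0, 0, -1, 0, 0, 0, 0, 0, 0, -1, 0, 0, 0, 0, 0, 0, -1],
)

```text
time: 25.0
tcp_pos: [0.5647, -0.0484, 0.065]
orientation: [3.095, -0.539, 0.007]
ft_force: [1.6, -1.2, 6.9]
width: 0.0115
```

```bash
python3 -c "
from h import *
st()"
```

```text
{'time': 25.0, 'tcp_pos': [0.5647, -0.0484, 0.065], 'orientation': [3.0946, -0.5394, 0.0074], 'ft_force': [1.6259, -1.1618, 6.8712], 'ft_torque': [-0.3789, -0.0285, 0.0217], 'width': 0.0115}
```

drive_tool(
  rows=[0, 0, 0.1, 0, 0, 0, -1, 0, 0, 0.1, 0, 0, 0, -1, 0, 0, 0, 0, 0, 0, -1, 0, 0, 0, 0, 0, 0, -1],
)

```text
time: 25.5
tcp_pos: [0.5646, -0.0484, 0.0659]
orientation: [-3.095, 0.539, -0.007]
ft_force: [4.7, -2.5, -0.9]
width: 0.0113
```

```bash
python3 -c "
from h import *
st()"
```

```text
{'time': 25.5, 'tcp_pos': [0.5646, -0.0484, 0.0659], 'orientation': [-3.0948, 0.5394, -0.0068], 'ft_force': [4.7131, -2.5225, -0.8813], 'ft_torque': [-0.5674, -0.9963, 0.0231], 'width': 0.0113}
```

It stopped at 65.9 mm, which puts the origin at 26 mm, and it resists further rise. So the lips are in the grooves. I'll relieve the side load, then pull.

drive_tool(
  rows=[0.14, -0.02, 0, 0, 0, 0, -1, 0, 0, 0.1, 0, 0, 0, -1, 0, 0, 0, 0, 0, 0, -1, 0, 0, 0, 0, 0, 0, -1],
)

```text
time: 26.0
tcp_pos: [0.5646, -0.0484, 0.066]
orientation: [3.095, -0.539, 0.002]
ft_force: [4.2, -2.0, -4.3]
width: 0.0116
```

```bash
python3 -c "
from h import *
st()"
```

```text
{'time': 26.0, 'tcp_pos': [0.5646, -0.0484, 0.066], 'orientation': [3.0949, -0.5394, 0.0022], 'ft_force': [4.2493, -2.0218, -4.2667], 'ft_torque': [-0.6123, -1.1911, -0.012], 'width': 0.0116}
```

drive_tool(
  rows=[0.15, -0.05, 0.1, 0, 0, 0, -1, 0.1, -0.03, 0.1, 0, 0, 0, -1, 0, 0, 0, 0, 0, 0, -1, 0, 0, 0, 0, 0, 0, -1],
)

```text
time: 26.5
tcp_pos: [0.5646, -0.0484, 0.0661]
orientation: [3.095, -0.539, -0.007]
ft_force: [4.6, -0.8, -21.0]
width: 0.0111
```

```bash
python3 -c "
from h import *
st()"
```

```text
{'time': 26.5, 'tcp_pos': [0.5646, -0.0484, 0.0661], 'orientation': [3.095, -0.5388, -0.0066], 'ft_force': [4.5785, -0.7827, -20.9862], 'ft_torque': [-0.2456, -1.3589, 0.0125], 'width': 0.0111}
```

drive_tool(
  rows=[0, 0, -0.05, 0, 0, 0, -1, 0, 0, 0, 0, 0, 0, -1, 0, 0, 0, 0, 0, 0, -1, 0, 0, 0, 0, 0, 0, -1, 0, 0, 0, 0, 0, 0, -1],
)

```text
time: 27.12
tcp_pos: [0.5646, -0.0484, 0.0662]
orientation: [3.095, -0.539, -0.006]
ft_force: [3.6, -0.3, -26.2]
width: 0.0115
```

```bash
python3 -c "
from h import *
st()"
```

```text
{'time': 27.125, 'tcp_pos': [0.5646, -0.0484, 0.0662], 'orientation': [3.0948, -0.5389, -0.0063], 'ft_force': [3.6009, -0.2571, -26.2454], 'ft_torque': [-0.0453, -1.1297, -0.017], 'width': 0.0115}
```

The pull keeps creeping up because the controller integrates. I'll back off at once.

drive_tool(
  rows=[0, 0, -0.15, 0, 0, 0, -1, 0, 0, 0, 0, 0, 0, -1],
)

```text
time: 27.38
tcp_pos: [0.5648, -0.0484, 0.0661]
orientation: [3.094, -0.539, -0.006]
ft_force: [-1.6, 0.7, -17.0]
width: 0.0114
```

That is about 15 N net, and it's caught with no slip. I'll hold briefly, then relax.

drive_tool(
  rows=[0, 0, -0.02, 0, 0, 0, -1, 0, 0, 0, 0, 0, 0, -1],
)

```text
time: 27.62
tcp_pos: [0.5649, -0.0485, 0.0661]
orientation: [3.094, -0.539, -0.005]
ft_force: [-3.7, 1.5, -13.6]
width: 0.0112
```

drive_tool(
  rows=[0, 0, -0.12, 0, 0, 0, -1, 0, 0, 0, 0, 0, 0, -1],
)

```text
time: 27.88
tcp_pos: [0.5651, -0.0485, 0.066]
orientation: [3.094, -0.539, -0.005]
ft_force: [-7.0, 1.4, -5.7]
width: 0.0117
```

drive_tool(
  rows=[-0.2, 0.05, -0.04, 0, 0, 0, -1, 0, 0, 0, 0, 0, 0, -1],
)

```text
time: 28.12
tcp_pos: [0.565, -0.0485, 0.066]
orientation: [3.094, -0.54, 0.002]
ft_force: [-4.4, 0.6, -1.7]
width: 0.0112
```

drive_tool(
  rows=[-0.12, 0.03, 0, 0, 0, 0, -1, 0, 0, 0, 0, 0, 0, -0.5, 0, 0, 0, 0, 0, 0, -0.3, 0, 0, 0, 0, 0, 0, -0.3, 0, 0, 0, 0, 0, 0, -0.3, 0, 0, 0, 0, 0, 0, -0.3],
)

```text
time: 28.88
tcp_pos: [0.5634, -0.0479, 0.0648]
orientation: [-3.095, 0.539, -0.0]
ft_force: [-0.6, -0.0, -0.4]
width: 0.03
```

Released cleanly with no force. I'll lift away and take a final look.

drive_tool(
  rows=[0, 0, 0.5, 0, 0, 0, -0.3, 0, 0, 1.5, 0, 0, 0, -0.3, 0, 0, 3, 0, 0, 0, -0.3, 0, 0, 5, 0, 0, 0, -0.3, 0, 0, 5, 0, 0, 0, -0.3, -2, -2, 4, 0, 0, 0, -0.3, -3, -2, 0, 0, 0, 0, -0.3, -2, 0, 0, 0, 0, 0, -0.3, 0, 0, 0, 0, 0, 0, -0.3, 0, 0, 0, 0, 0, 0, -0.3, 0, 0, 0, 0, 0, 0, -0.3, 0, 0, 0, 0, 0, 0, -0.3],
)

```text
time: 30.38
tcp_pos: [0.4938, -0.0876, 0.2545]
orientation: [-3.095, 0.538, 0.0]
ft_force: [0.1, -0.6, 0.3]
width: 0.0299
```

```bash
python3 - <<'E'
from h import *
c=cap('wrist');st();R=cv2.Rodrigues(c['rvec'])[0];print('cam',-R.T@c['tvec'])
q=fproj(c,[.5540,-.0755,.06])[0].astype(int);print(q)
s=cap('scene');r=proj(s,[.555,-.075,.06])[0].astype(int)
A=ortho(c,(.554,-.0755),np.radians(70.34),400,400,.4,.091)
A2=cv2.resize(s['img'][r[1]-50:r[1]+50,r[0]-50:r[0]+50],(400,400),interpolation=cv2.INTER_CUBIC)
cv2.imwrite('pics/f1.png',cv2.convertScaleAbs(np.hstack([A,A2]),alpha=1.5))
E
```

```text
{'time': 30.425, 'tcp_pos': [0.4937, -0.0877, 0.2545], 'orientation': [-3.095, 0.5384, 0.0005], 'ft_force': [-0.4003, -0.1891, -0.0521], 'ft_torque': [-0.0169, -0.0093, -0.0476], 'width': 0.03}
cam [ 0.5631925  -0.11171482  0.39691031]
[232 121]
```

View pics/f1.png

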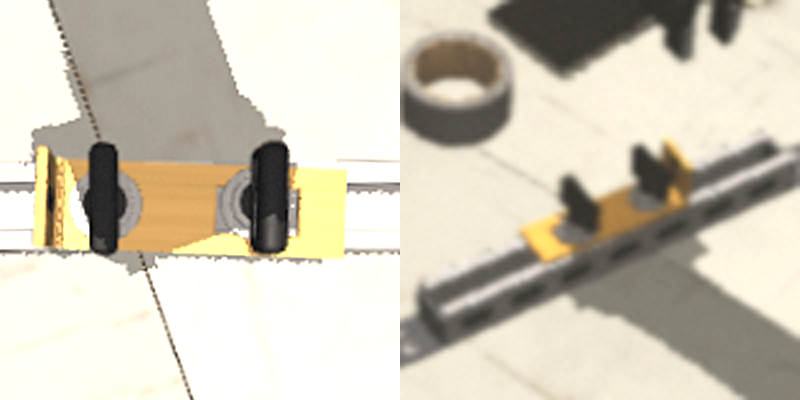

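The left panel shows both grips standing square across the strut, at columns 103 and 270. The bracket is in line to within about 2°. The right panel shows both grips at the same height.

```bash
python3 -c "
from workcell import job
print(job.job_done())"
```

```text
the job is handed in; nothing more can be done
None
```

The bolt is locked in the strut and the job is handed in, at about 30 s on the robot's clock. I used the bolt's head to nudge the bracket about 6.5° back into line. The head then dropped between the lips, I pressed it down with about 10.6 N and turned it 90° clockwise. It rose until the lips caught at an origin height of about 26 mm.

**Checks that passed:**
- The bolt held the upward pull without moving or slipping in the grip.
- The final pictures show both grips square across the strut at the same height, with the bracket in line to within about 2°.
- The gripper is clear of everything and the force reads about zero.

**What did not go to plan:**
- **Pull force:** for a moment the upward pull crept to about 24 N net (26 N reading), because the controller keeps integrating. I brought it back to about 15 N. That is above the 15 N asked but under the 40 N limit.
- **First grasp:** it sat too low, most likely touching the part just below the bar, with about 4 N on the tool. I regrasped 4 mm higher.
- **Bolt offset:** the bolt axis sat about 2 mm off the tool centre, which built up to 9 N of side force during the turn. I relieved it before finishing.
- **Bystanders:** I did not measure the other things on the bench afterwards. The gripper stayed clear of them along its path.

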